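Thread the fitting punch through the punch guide and hold it poised

TASK

At the jeweller's bench, pick the punch that fits the guide's bushings closely (the middle-thick of the three upright steel rods), lift it out of its block and thread it from above, tip down, through the upper bushing and then the lower one. Finish while still holding it in the gripper, upright, still and hanging free through both bushings, with its tip in the open gap below the lower bushing and clear of the anvil: do not let go of it or rest it on the anvil. Leave the other two punches in their blocks and everything else on the bench where it is.

Things in the scene. Friction and masses are not known exactly. Their poses are not given: they have to be found in the camera images.
- punch_mid: the middle-thick, wanted steel punch: plain round rod, 13 mm diameter, 156 mm long, upright at the start in its own wooden block. Origin at the centre of its lower tip; z runs up the rod to its flat top. The lowest 12 mm taper to 6 mm at the tip. At the start the tip is 8 mm above the bench and the rod stands 114 mm proud of the block. About 0.17 kg, varying by up to 30 percent.
- punch_thin: the thinnest steel punch: plain round rod, 9 mm diameter, 156 mm long, upright at the start in its own wooden block. Origin at the centre of its lower tip; z runs up the rod to its flat top. The lowest 12 mm taper to 6 mm at the tip. At the start the tip is 8 mm above the bench and the rod stands 114 mm proud of the block. Too loose for the guide.
- punch_thick: the thickest steel punch: plain round rod, 18 mm diameter, 156 mm long, upright at the start in its own wooden block. Origin at the centre of its lower tip; z runs up the rod to its flat top. The lowest 12 mm taper to 6 mm at the tip. At the start the tip is 8 mm above the bench and the rod stands 114 mm proud of the block. Does not go into the guide.
- block_mid: fixed wooden block, 44 x 44 mm and 50 mm high, with a hole in its top, 42 mm deep and 1.4 mm wider than the 13 mm punch that stands in it. Origin at the centre of its underside on the bench.
- block_thin: fixed wooden block, 44 x 44 mm and 50 mm high, with a hole in its top, 42 mm deep and 1.4 mm wider than the 9 mm punch that stands in it. Origin at the centre of its underside on the bench.
- block_thick: fixed wooden block, 44 x 44 mm and 50 mm high, with a hole in its top, 42 mm deep and 1.4 mm wider than the 18 mm punch that stands in it. Origin at the centre of its underside on the bench.
- guide: fixed punch guide: grey base 125 x 90 x 14 mm, column 30 x 44 mm on its -x side, two dark steel arms (44 mm wide, 14 mm thick) reaching from the column in +x, one straight above the other, each with a vertical bushing of 15.5 mm bore. The bushings share one vertical axis, over a round anvil. Nothing of it is higher than 128 mm. Origin on that axis at bench height, z up; its yaw varies.
- upper_mouth (a point): centre of the top of the upper bushing's brass collar, 128 mm above the bench (collar: 26 mm outer, 17 mm inner diameter, 4 mm high); the upper arm's underside is 18 mm below it
- lower_under (a point): centre of the lower bushing's lower opening, level with the lower arm's underside, 60 mm above the bench (the top of the lower brass collar is 78 mm above the bench)
- anvil_top (a point): centre of the anvil's top face (38 mm across), 26 mm above the bench: the open gap between it and the lower bushing is 34 mm
- bottle: white plastic bottle with a blue cap, 42 mm across, 85 mm high, a bystander; origin at the centre of its underside
- tin: closed green tin, 84 mm across, 55 mm high, a bystander; origin at the centre of its underside
- mallet: mallet with a red plastic head and a wooden handle, 240 mm long, lying flat, a bystander
- driver: screwdriver with a black handle, 156 mm long, lying flat, a bystander
- slug: steel disc 38 mm across and 16 mm high, a bystander; origin at the centre of its underside
- ring: small steel finger ring, 23 mm across and 6 mm high, lying flat, a bystander; origin at the centre of its underside
- weight: brass weight with a knob, 40 mm across, 58 mm high, a bystander; origin at the centre of its underside
Things that resemble listed ones, but are neither listed nor needed, are in the scene too. Leave any blue or turquoise look-alike of the guide alone.

How it is judged (in metres and radians):
On the way, in this order (a step that is already met when the one before it is completed fails the run):
1. the middle-thick punch is lifted clear out of its block (height (world z) of punch_mid above 0.056 m), for 0.1 s.
2. its tip has passed the upper bushing and is not yet through the lower one (z of punch_mid in the frame of upper_mouth below -0.018 m and z of punch_mid in the frame of lower_under above 0.002 m and horizontal distance between punch_mid and upper_mouth below 0.01 m and angle between the z axis of punch_mid and the z axis of guide, either way round below 0.12 rad), for 0.05 s.
At the end, for the whole second after the job is handed in: The 13 mm punch is gripped (over 1 N), still (under 20 mm/s), within 0.07 rad of upright, through both bushings: tip 4 mm or more below the lower opening, 3 mm or more above the anvil, within 5 mm of the axis, pressing on the guide with under 12 N (z of punch_mid in the frame of lower_under below -0.004 m and z of punch_mid in the frame of anvil_top above 0.003 m and horizontal distance between punch_mid and lower_under below 0.005 m and angle between the z axis of punch_mid and the z axis of guide, either way round below 0.07 rad and contact force between the fingers and punch_mid above 1 N and contact force between punch_mid and guide below 12 N and linear speed of punch_mid below 0.02 m/s); the arm keeps its last pose, push and grip.
It fails at once if one of the other two punches is moved more than 30 mm (distance of any of punch_thin, punch_thick from where it was at the start of the episode above 0.03 m).
It fails at once if a bystander is moved more than 30 mm (distance of any of bottle, tin, mallet, driver, slug, ring, weight from where it was at the start of the episode above 0.03 m).
It also fails if it takes over 51 s, if anything falls off the work surface, if the arm or the gripper's body presses on something with over 40 N, if the wrist force passes 120 N, or if a joint passes its speed limit or range.

ROBOT

A 6-joint arm with a two-finger parallel gripper is mounted at the origin on the work surface. World frame = base frame: x ahead of the robot, y to its left, z up, the work surface at z = 0. Lengths are in mm, angles in rad, forces in N, time in s.
With the tool pointing down it reaches from about 350 to 875 mm from the base axis. Payload 4.2 kg.
Tool frame: the origin (TCP) lies at the very end of the fingers, on their centre line; the grasp point (between the pads) lies 19 mm behind it; z points along the fingers, y is the line along which they close (so a half turn about z gives the same grasp; the last joint's range is limited). The gripper opens to 85 mm and grips with 20 to 120 N. Pads are 22 mm wide; open, the fingers measure 114 mm over their backs; the gripper's body (76 mm by 85 mm) begins 54 mm behind the grasp point. The pads swing forward as they close: fully open they stand 13 mm farther back than shut.
Start: joints at [1.543, 0.385, 0.008, 0, -1.194, -0.259], TCP at [176.771, 599.459, 231.312] pointing down, gripper open.
Joint ranges: [-3.14, 3.14], [-1.21, 2.06], [-1.07, 1.41], [-3.16, 2.05], [-2.99, -0.16], [-3.1, 3.1]. Speed limits (rad/s): [2.79, 2.79, 3.14, 3.14, 3.14, 3.14].

INTERFACE

Orientations are given as a unit quaternion [x, y, z, w].
In Python, from bench import arm gives the robot as it stands.
- The arm moves only by the tool servo_tool, never from a script. Its argument "rows" is a list that holds one entry, the list of rows, each a list of 7 numbers: the finger opening in mm, from 0 to 85.4, then the shift along the tool's x, y, z in mm, then the turn, a rotation vector about the tool's x, y, z in rad. A call has 1 to 10 rows; each row is the pose to reach, as a shift and turn from the pose commanded when the call began, along the tool's axes at that moment; what a row does not reach only later rows make up. A row lasts 1/8 s, in which the tool goes at most 62.5 mm and 10.7 degrees, less where a joint would pass 70% of its speed; a pose out of reach is approached as far as the arm can. A call with a gripper value outside its range is refused whole. The fingers move at their own pace and stop on an object; the grip force is fixed at half the most. Time passes only in rows, so rows that repeat a pose let the fingers close. It gives the time, the measured TCP pose, the force, the opening and the grip force at its end, in the units of the state.
- arm.read_state(): the state, without advancing time (a new reading comes with each control period).
- arm.get_image(name): name is "side" or "top" or "wrist"; returns the picture (400x640x3 uint8, red, green, blue); there is no depth.
- arm.camera_params(name): a dict with "intrinsics" (3x3 intrinsics, pixels), "D" ([k1, k2, p1, p2, k3] as OpenCV has them; the pictures are not rectified), "R" (3x3) and "t" (3): a world point X has camera coordinates R X + t. Camera axes: x right, y down, z forward; pixel columns grow to the right and rows downward; lengths in mm; the calibration is good to about 2 mm. A picture is of the moment at which its call begins: read the wrist's pose just before it. camera_params takes no time and is no camera call; for the wrist camera it gives the pose at the moment of the call.
- arm.job_done(): hands the job in; it is judged then, once.
The state is a dict: "clock": time; "joints": joint angles; "joint_vel": joint speeds; "joint_efforts": joint torques, N m; "position": TCP position; "ee_rot": TCP orientation; "contact_force": force on the tool from outside, world axes, zero at the start; "wrist_torque": the same for the moment, N m; "gripper_width": finger opening in mm; "grasp_force": force on a finger pad.
Only numpy, scipy, OpenCV 4.12 (cv2) and the standard library are available. Lean on these libraries where they do the work, as an engineer would, in place of code of your own. Each camera call takes 0.05 s, during which the arm holds its last target. There are 200 camera calls.

## Working session

There is one attempt and no reset: what is moved stays moved. The work goes in short steps, Python scripts to look and compute and a tool call to move; the robot and the scene stay as the last step left them, time stands still between calls to the robot, and variables do not carry over. Pictures are saved under pics/ and viewed, at most 10 in all, crops included, and the job is handed in when it is done.

Besides the shell and the picture viewer there is one more tool, called after "Emit:" as name([rows], argument=value, ...), one row to a line, values as JSON. servo_tool: Moves the arm, as the interface text tells. Its arguments: {"type":"object","properties":{"rows":{"type":"array"}},"required":["rows"]}

```bash
mkdir -p pics; python3 - <<'E'
from bench import arm
import cv2,numpy as np
for n in("side","top"):
    p=arm.camera_params(n);print(n,np.round(p['intrinsics'],1).tolist(),np.round(p['D'],3),np.round(p['R'],3).tolist(),np.round(p['t']))
    cv2.imwrite(f'pics/{n}0.png',arm.get_image(n)[...,::-1])
s=arm.read_state();print(s['clock'],s['position'],s['ee_rot'])
E
```

```text
side [[450.3, 0.0, 315.6], [0.0, 450.3, 194.6], [0.0, 0.0, 1.0]] [-0.085  0.     0.     0.     0.   ] [[0.96, -0.28, 0.013], [-0.152, -0.559, -0.815], [0.236, 0.78, -0.579]] [-497.  196. 1045.]
top [[392.1, 0.0, 319.5], [0.0, 392.1, 197.8], [0.0, 0.0, 1.0]] [-0.064  0.     0.     0.     0.   ] [[-0.025, -1.0, -0.0], [-0.988, 0.025, -0.152], [0.152, -0.004, -0.988]] [  61.  523. 1030.]
0.1 [176.63613022 598.98298463 230.34026404] [ 9.89723370e-01 -1.42992045e-01 -8.56198544e-05  9.58564757e-04]
```

View pics/side0.png

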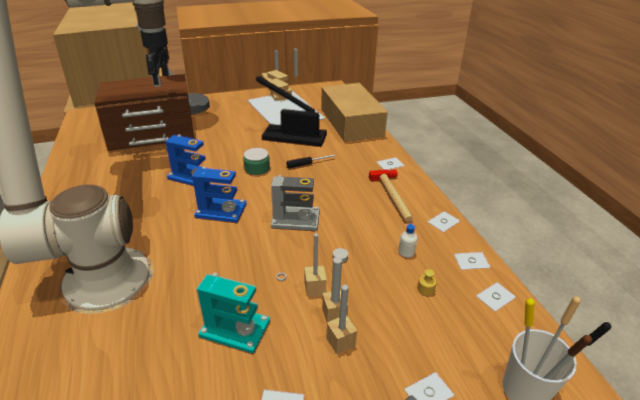

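View pics/top0.png

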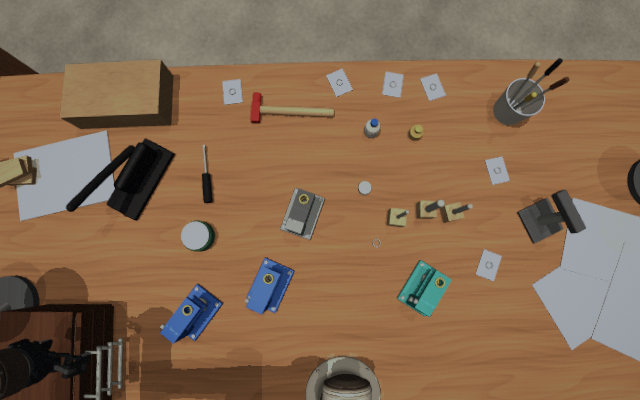

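The side view shows three blocks at (315,280), (335,300) and (342,335), and the grey guide at (297,200). In the top view the blocks are at (398,217), (430,208) and (455,211), with the grey guide's collar near (304,199). I'll zoom in on the rods and the guide.

```bash
python3 - <<'E'
import cv2,numpy as np
s=cv2.imread('pics/side0.png');t=cv2.imread('pics/top0.png')
f=lambda i,x,y,w,h,k:cv2.resize(i[y:y+h,x:x+w],(w*k,h*k),interpolation=cv2.INTER_CUBIC)
a=f(t,385,190,100,50,4);b=f(t,275,180,66,66,4);b=cv2.resize(b,(400,400))
c=f(s,295,225,80,130,4)[:450]
c=cv2.resize(s[225:355,295:375],(369,600),interpolation=cv2.INTER_CUBIC)
cv2.imwrite('pics/z.png',np.hstack([np.vstack([a,b]),c]))
E
```

```text
(no output)
```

View pics/z.png

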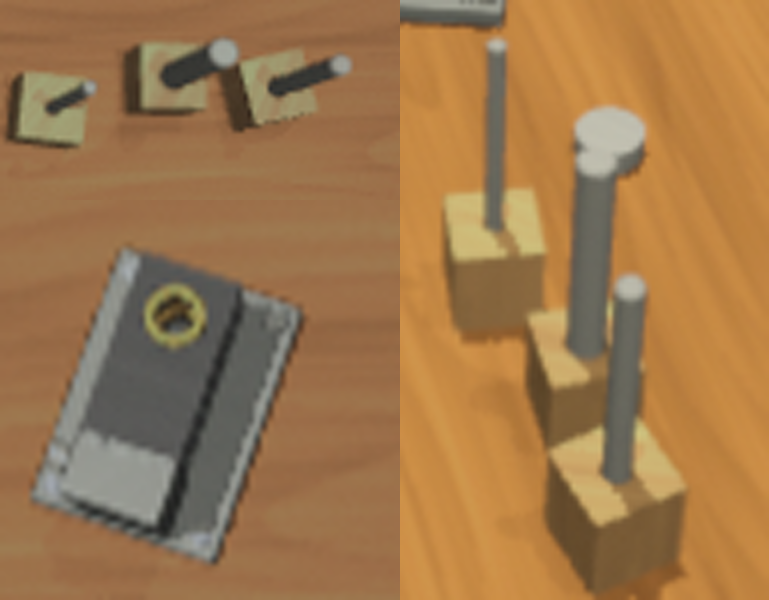

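The mid punch is the front one in the side view, with its top at (345,287). In the top view it is the rightmost, with its top at (470,206) and its foot at (454,212). The upper collar is at (304,199). Next I'll triangulate these points.

```bash
cat > h.py <<'E'
import numpy as np,cv2
from bench import arm
def ray(n,uv,p=None):
    p=p or arm.camera_params(n);R=np.array(p['R']);t=np.array(p['t'])
    q=cv2.undistortPoints(np.float64([[uv]]),np.array(p['intrinsics']),np.array(p['D']))[0,0]
    return -R.T@t,R.T@np.r_[q,1]
def onz(n,uv,z,p=None):
    o,d=ray(n,uv,p);return o+d*(z-o[2])/d[2]
def proj(n,X,p=None):
    p=p or arm.camera_params(n)
    return cv2.projectPoints(np.float64([X]),cv2.Rodrigues(np.array(p['R']))[0],np.float64(p['t']),np.array(p['intrinsics']),np.array(p['D']))[0][0,0]
E
python3 - <<'E'
from h import *
for n,a in(("top",[(470.2,206.2,164),(454.2,212,50),(440.8,203,164),(427.5,209,50),(407,212,164),(303.9,199.1,128)]),("side",[(344.8,287.4,164),(342.3,329,50),(337.3,260,164),(316,234.5,164)])):
  for u,v,z in a: print(n,z,onz(n,(u,v),z).round(1))
# guide yaw
for uv,z in[((301,195+0),110),((285,232),110)]:pass
from scipy.spatial.transform import Rotation as R
s=arm.read_state();print(R.from_quat(s['ee_rot']).as_matrix().round(3).tolist())
p=arm.camera_params('wrist');print(np.round(p['intrinsics'],1).tolist(),np.round(p['D'],3))
M=R.from_quat(s['ee_rot']).as_matrix();c=-np.array(p['R']).T@p['t'];print('cam in tool',M.T@(c-s['position']),(np.array(p['R'])@M).round(3))
E
```

```text
top 164 [ 475.6 -317.   164. ]
top 50 [ 474.8 -316.5   50. ]
top 164 [ 485.3 -245.3  164. ]
top 50 [ 484.9 -243.9   50. ]
top 164 [ 465.6 -161.6  164. ]
top 128 [508.7  86.8 128. ]
side 164 [ 477.2 -319.5  164. ]
side 50 [ 477.  -323.7   50. ]
side 164 [ 486.8 -248.   164. ]
side 164 [ 468.3 -164.2  164. ]
[[0.959, -0.283, -0.0], [-0.283, -0.959, -0.002], [0.0, 0.002, -1.0]]
[[294.6, 0.0, 322.6], [0.0, 294.6, 195.8], [0.0, 0.0, 1.0]] [-0.018  0.     0.     0.     0.   ]
cam in tool [  67.92994273   -0.67788976 -142.41302317] [[-0.     1.    -0.002]
 [-0.963 -0.001 -0.268]
 [-0.268  0.001  0.963]]
```

Emit:
servo_tool([
  [[40, 46, 40, -2, 0, 0, 0.13], [40, 93, 80, -4, 0, 0, 0.26], [40, 139, 119, -6, 0, 0, 0.39], [40, 185, 159, -8, 0, 0, 0.52], [40, 232, 199, -10, 0, 0, 0.64], [40, 278, 238, -12, 0, 0, 0.77], [40, 324, 278, -14, 0, 0, 0.9], [40, 371, 318, -16, 0, 0, 1.03], [40, 417, 357, -18, 0, 0, 1.16], [40, 463, 397, -19, 0, 0, 1.285]],
])

```text
clock: 1.35
position: [509.2, 85.9, 250.3]
ee_rot: [-0.705, 0.709, 0.0, 0.0]
contact_force: [0.5, 1.3, 0.8]
gripper_width: 39.6
grasp_force: 0.0
```

Emit:
servo_tool([
  [[40, 0, 0, 0, 0, 0, 0], [40, 0, 0, 0, 0, 0, 0], [40, 0, 0, 0, 0, 0, 0]],
])

```text
clock: 1.72
position: [508.0, 88.7, 250.2]
ee_rot: [0.708, -0.707, -0.0, 0.0]
contact_force: [0.3, 0.3, -0.0]
gripper_width: 40.0
grasp_force: 0.0
```

```bash
python3 - <<'E'
from h import *
from scipy.spatial.transform import Rotation as R
s=arm.read_state();im=arm.get_image('wrist')
np.savez('g.npz',pos=s['position'],q=s['ee_rot'],im=im,**{k:np.array(v) for k,v in arm.camera_params('wrist').items()})
cv2.imwrite('pics/w1.png',im[...,::-1])
print(s['clock'],s['position'],R.from_quat(s['ee_rot']).as_matrix().round(4).tolist(),s['contact_force'],s['joints'])
E
```

```text
1.725 [507.96586515  88.7038797  250.24761212] [[0.0012, -1.0, -0.0003], [-1.0, -0.0012, 0.0001], [-0.0001, 0.0003, -1.0]] [ 0.27306859  0.33721646 -0.03820467] [ 4.87857640e-01  1.84160699e-01 -2.25419169e-01 -1.99402955e-04
 -1.16141846e+00 -4.86599521e-01]
```

View pics/w1.png

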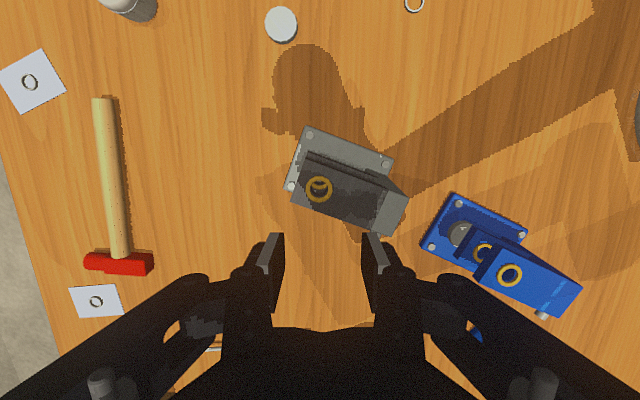

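The grey guide's upper collar is at about (319,188), with the open fingers below it at (270,265) and (375,265). Next I'll fit the collar.

```bash
cat >> h.py <<'E'
def collar(im,p,box=(290,160,350,215),z=128):
    hsv=cv2.cvtColor(im,cv2.COLOR_RGB2HSV);x0,y0,x1,y1=box
    m=np.zeros(hsv.shape[:2],np.uint8);m[y0:y1,x0:x1]=cv2.inRange(hsv,(15,110,70),(35,255,255))[y0:y1,x0:x1]
    c=max(cv2.findContours(m,0,cv2.CHAIN_APPROX_NONE)[0],key=cv2.contourArea)
    P=np.array([onz('wrist',tuple(q[0].astype(float)),z,p)[:2] for q in cv2.convexHull(c)],np.float32)
    return cv2.fitEllipse(c),cv2.minEnclosingCircle(P),cv2.fitEllipse(P)
E
python3 - <<'E'
from h import *
g=np.load('g.npz');p={k:g[k] for k in('R','t','intrinsics','D')}
for r in collar(g['im'],p):print(r)
E
```

```text
((318.5228271484375, 188.81141662597656), (26.2294921875, 26.618833541870117), 86.79332733154297)
((511.8824768066406, 88.37663269042969), 12.981256484985352)
((511.9233703613281, 88.27677154541016), (25.072649002075195, 25.733631134033203), 174.25196838378906)
```

Emit:
servo_tool([
  [[40, 41, 3, -4, 0, 0, 0], [40, 82, 6, -8, 0, 0, 0], [40, 122, 10, -11, 0, 0, 0], [40, 163, 13, -15, 0, 0, 0], [40, 204, 16, -18, 0, 0, 0], [40, 244, 19, -22, 0, 0, 0], [40, 285, 22, -25, 0, 0, 0], [40, 326, 26, -29, 0, 0, 0], [40, 366, 29, -32, 0, 0, 0], [40, 407, 32, -36, 0, 0, 0]],
])

```text
clock: 3.02
position: [476.5, -319.1, 286.6]
ee_rot: [0.708, -0.706, 0.0, -0.0]
contact_force: [-0.2, -0.3, 0.7]
gripper_width: 40.0
grasp_force: 0.0
```

Emit:
servo_tool([
  [[40, 0, 0, 0, 0, 0, 0], [40, 0, 0, 0, 0, 0, 0], [40, 0, 0, 0, 0, 0, 0]],
])

```text
clock: 3.4
position: [476.5, -317.9, 286.4]
ee_rot: [0.708, -0.707, -0.0, -0.0]
contact_force: [0.4, 0.1, -0.1]
gripper_width: 39.8
grasp_force: 0.0
```

```bash
python3 - <<'E'
from h import *
from scipy.spatial.transform import Rotation as R
s=arm.read_state();im=arm.get_image('wrist')
np.savez('r.npz',pos=s['position'],q=s['ee_rot'],im=im,**{k:np.array(v) for k,v in arm.camera_params('wrist').items()})
cv2.imwrite('pics/w2.png',im[...,::-1])
print(s['clock'],s['position'],R.from_quat(s['ee_rot']).as_matrix().round(4).tolist(),s['contact_force'],s['joints'])
print([proj('wrist',X) for X in([476.5,-318,164],[476.5,-318,50])])
E
```

```text
3.4 [ 476.4613045  -317.9160616   286.42628959] [[0.0011, -1.0, 0.0001], [-1.0, -0.0011, 0.0001], [-0.0001, -0.0001, -1.0]] [ 0.40235057  0.09723433 -0.13610224] [-3.05740509e-01  2.61968606e-01 -3.16535216e-02 -1.47702522e-04
 -1.27711533e+00  3.06902445e-01]
[array([322.71773671, 189.52470419]), array([322.64804688, 167.9570531 ])]
```

View pics/w2.png

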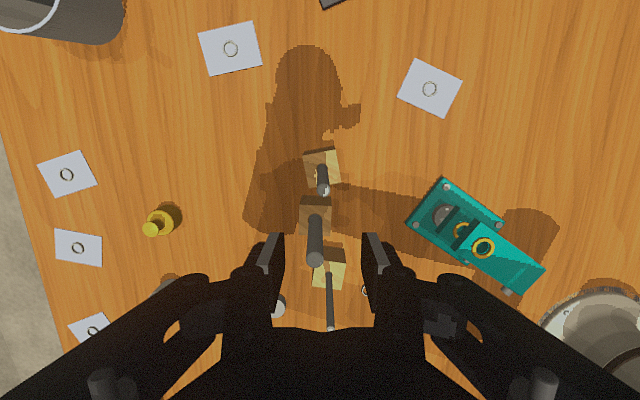

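The mid punch's top is at about (323,190), almost exactly where I projected it. The thick one is at (316,255), behind it and outside the finger line. I'll refine the position of the top face.

```bash
python3 - <<'E'
from h import *
g=np.load('r.npz');p={k:g[k] for k in('R','t','intrinsics','D')}
im=g['im'];hsv=cv2.cvtColor(im,cv2.COLOR_RGB2HSV)
x0,y0=308,176
b=hsv[y0:206,x0:338]
print(b[6:24:1,6:24,2])
m=((b[...,2]>140)&(b[...,1]<60)).astype(np.uint8)
n,l,st,c=cv2.connectedComponentsWithStats(m)
for i in range(1,n):
    if st[i,4]>20: uv=c[i]+[x0,y0];print(st[i],uv,onz('wrist',uv,164,p))
E
```

```text
[[147 148 182  68  69  74  76  73  74  74  75  65  76  71  54 142 194 190]
 [146 147 178  75  75  72  75  84  83  88  89  78  75  69  53 133 201 193]
 [150 152 146  67  69  87  94 105 104 102 103  98 101 100  57 116 165 149]
 [146 151 132  62  83 100 105 106 108 110 111 105 100 134  96  78 125 113]
 [151 150 148  80 103 106 110 111 106 111 115 111  97 152 132  90 115 110]
 [130 127 127  93 102 111 114 114 118 111 109 104  99 196 139 129 119 117]
 [118 124  99  91 101 105 111 111 111 116 103 186 183 201 158 135 133 131]
 [122 125 106  95 108 106 109 115 107 110 102 201 195 196 180 135 136 140]
 [123 127 112  92 109 108 108 111 108 105  94 199 193 192 186 138 135 141]
 [120 125 110  87 105 113 108 110 108 103  95 199 189 192 186 137 138 137]
 [122 120 127  89 103 115 111 105 102 105  95 198 188 197 160 128 140 139]
 [125 120 129 106  94 109 112 112 108 103  91 197 194 191 134 132 134 142]
 [126 127 129 127 101  93 109 112 101 190 184 199 176 152 127 138 140 141]
 [103 104 104 116 114  94  97  99  91 192 183 174 152 127 138 142 138 140]
 [ 91  84  92  94  94  87  86  87  83 145 132 118  98 101 101 106 101 138]
 [ 82  83  84  87  88  90  85  86  85  96  86  92  80  83  82  86  79 140]
 [ 85  84  93  87  82  87  85  89  83  77  83  84  83  88  87  87  85 127]
 [ 85  87  92  81  87  84  87  85  87  82  87  84  85  86  91  93  80 120]]
[15 10  6 11 35] [325.94285714 191.37142857] [ 473.50170975 -316.23199886  164.        ]
```

Emit:
servo_tool([
  [[40, 0.4, 0, 20, 0, 0, 0], [40, 0.4, 0, 40, 0, 0, 0], [40, 0.4, 0, 60, 0, 0, 0], [40, 0.4, 0, 80, 0, 0, 0], [40, 0.4, 0, 100, 0, 0, 0], [40, 0.4, 0, 120, 0, 0, 0], [40, 0.4, 0, 140, 0, 0, 0], [40, 0.4, 0, 155, 0, 0, 0], [40, 0.4, 0, 167, 0, 0, 0], [40, 0.4, 0, 177, 0, 0, 0]],
])

```text
clock: 4.7
position: [476.4, -319.6, 108.9]
ee_rot: [-0.707, 0.707, -0.0, 0.0]
contact_force: [0.3, 0.9, -0.6]
gripper_width: 39.9
grasp_force: 0.0
```

Emit:
servo_tool([
  [[40, 0, 0, 0, 0, 0, 0], [40, 0, 0, 0, 0, 0, 0], [25, 0, 0, 0, 0, 0, 0], [15, 0, 0, 0, 0, 0, 0], [8, 0, 0, 0, 0, 0, 0], [8, 0, 0, 0, 0, 0, 0], [8, 0, 0, 0, 0, 0, 0], [8, 0, 0, 0, 0, 0, 0]],
])

```text
clock: 5.7
position: [476.7, -319.9, 109.8]
ee_rot: [-0.707, 0.707, -0.001, 0.0]
contact_force: [0.4, 0.5, 2.9]
gripper_width: 11.9
grasp_force: 58.4
```

```bash
python3 - <<'E'
from h import *
s=arm.read_state();print({k:np.round(s[k],2).tolist() for k in('clock','position','contact_force','wrist_torque','gripper_width','grasp_force')})
E
```

```text
{'clock': 5.7, 'position': [476.69, -319.87, 109.82], 'contact_force': [0.39, 0.48, 2.9], 'wrist_torque': [0.04, -0.3, -0.02], 'gripper_width': 11.88, 'grasp_force': 58.36}
```

Emit:
servo_tool([
  [[8, 0, 0, -10, 0, 0, 0], [8, 0, 0, -25, 0, 0, 0], [8, 0, 0, -40, 0, 0, 0], [8, 0, 0, -58, 0, 0, 0], [8, 0, 0, -78, 0, 0, 0], [8, 0, 0, -98, 0, 0, 0], [8, 0, 0, -118, 0, 0, 0], [8, 0, 0, -138, 0, 0, 0], [8, 0, 0, -155, 0, 0, 0], [8, 0, 0, -155, 0, 0, 0]],
])

```text
clock: 6.95
position: [475.7, -319.8, 266.2]
ee_rot: [-0.707, 0.708, -0.001, 0.0]
contact_force: [0.2, -0.4, -2.1]
gripper_width: 11.6
grasp_force: 58.6
```

```bash
python3 - <<'E'
from h import *
s=arm.read_state();print({k:np.round(s[k],3).tolist() for k in('clock','position','ee_rot','contact_force','wrist_torque','gripper_width','grasp_force')})
E
```

```text
{'clock': 6.95, 'position': [475.697, -319.761, 266.226], 'ee_rot': [-0.707, 0.708, -0.001, 0.0], 'contact_force': [0.247, -0.41, -2.081], 'wrist_torque': [0.056, 0.002, 0.031], 'gripper_width': 11.631, 'grasp_force': 58.639}
```

Emit:
servo_tool([
  [[8, -25, -2, 0, 0, 0, 0], [8, -65, -6, 0, 0, 0, 0], [8, -110, -10, 0, 0, 0, 0], [8, -160, -14, 0, 0, 0, 0], [8, -210, -19, 0, 0, 0, 0], [8, -260, -23, 0, 0, 0, 0], [8, -310, -27, 0, 0, 0, 0], [8, -355, -31, 0, 0, 0, 0], [8, -390, -34, 0, 0, 0, 0], [8, -407, -35.5, 0, 0, 0, 0]],
])

```text
clock: 8.2
position: [511.0, 88.4, 263.4]
ee_rot: [0.707, -0.707, -0.001, 0.001]
contact_force: [-0.5, 0.0, -1.5]
gripper_width: 11.3
grasp_force: 58.5
```

Emit:
servo_tool([
  [[8, 0, 0, 0, 0, 0, 0], [8, 0, 0, 0, 0, 0, 0], [8, 0, 0, 0, 0, 0, 0], [8, 0, 0, 0, 0, 0, 0]],
])

```text
clock: 8.7
position: [512.0, 86.6, 264.4]
ee_rot: [-0.706, 0.708, 0.0, -0.0]
contact_force: [-0.7, -0.9, -2.2]
gripper_width: 11.5
grasp_force: 58.5
```

```bash
python3 - <<'E'
from h import *
s=arm.read_state();print({k:np.round(s[k],3).tolist() for k in('clock','position','ee_rot','contact_force','gripper_width','grasp_force')})
k=4;out=[]
im={}
for n in('wrist','side','top'):
    im[n]=arm.get_image(n);cv2.imwrite(f'pics/{n}3.png',im[n][...,::-1])
def crop(n,x,y,w,h,W,H): return cv2.resize(im[n][y:y+h,x:x+w],(W,H),interpolation=cv2.INTER_CUBIC)
a=crop('wrist',255,120,130,150,390,450);b=crop('side',255,120,80,120,300,450)
cv2.imwrite('pics/z3.png',np.hstack([a,b])[...,::-1])
E
```

```text
{'clock': 8.7, 'position': [511.983, 86.552, 264.367], 'ee_rot': [-0.706, 0.708, 0.0, -0.0], 'contact_force': [-0.667, -0.909, -2.17], 'gripper_width': 11.518, 'grasp_force': 58.547}
```

View pics/z3.png

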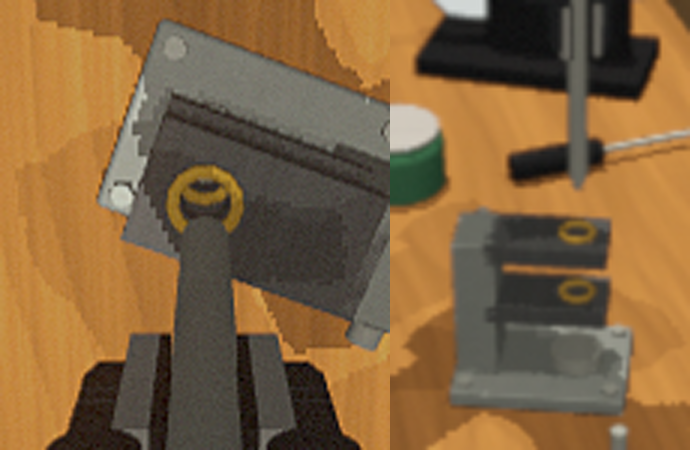

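The rod hangs upright. In the side view the tip (305,169) sits over the collar (305,182). In the wrist view the tip is near (323,192) and the collar at (323,187). I'll go down to just above the collar for a close look with little parallax.

Emit:
servo_tool([
  [[8, 0, 0, 8, 0, 0, 0], [8, 0, 0, 16, 0, 0, 0], [8, 0, 0, 24, 0, 0, 0], [8, 0, 0, 32, 0, 0, 0], [8, 0, 0, 32, 0, 0, 0], [8, 0, 0, 32, 0, 0, 0]],
])

```text
clock: 9.6
position: [512.3, 87.4, 232.5]
ee_rot: [-0.707, 0.707, -0.0, 0.0]
contact_force: [-0.5, -0.1, -2.3]
gripper_width: 11.5
grasp_force: 58.6
```

```bash
python3 - <<'E'
from h import *
s=arm.read_state();print({k:np.round(s[k],3).tolist() for k in('clock','position','ee_rot','contact_force','gripper_width','grasp_force')})
im={}
for n in('wrist','side'): im[n]=arm.get_image(n)
np.savez('c.npz',**im)
x,y,z=s['position'];tz=z-101
cu=proj('wrist',[511.9,88.3,128]);print('collar pred',cu,'mouth back/front',proj('wrist',[511.9,96.8,128]),proj('wrist',[511.9,79.8,128]))
for yy in(86.3,88.3,90.3): print('tip pred',yy,proj('wrist',[x,yy-3,tz]),proj('side',[x,yy,tz]))
print('side collar',proj('side',[511.9,88.3,128]))
def crop(n,x,y,w,h,W,H): return cv2.resize(im[n][y:y+h,x:x+w],(W,H),interpolation=cv2.INTER_CUBIC)
a=crop('wrist',290,160,70,80,490,560);b=crop('side',285,155,40,80,280,560)
cv2.imwrite('pics/z4.png',np.hstack([a,b])[...,::-1])
try: print(collar(im['wrist'],None,(290,160,355,230)))
except Exception as e: print(e)
E
```

```text
{'clock': 9.6, 'position': [512.279, 87.388, 232.517], 'ee_rot': [-0.707, 0.707, -0.0, 0.0], 'contact_force': [-0.486, -0.139, -2.27], 'gripper_width': 11.534, 'grasp_force': 58.592}
collar pred [323.32997512 195.51833728] mouth back/front [323.33514355 204.85192792] [323.32468515 186.01813019]
tip pred 86.3 [322.89250874 190.97092513] [304.92046456 179.9457815 ]
tip pred 88.3 [322.89468638 193.2329597 ] [304.71738096 179.53080069]
tip pred 90.3 [322.89685411 195.48545531] [304.51484876 179.11694531]
side collar [304.57642388 180.69064616]
(((299.6962585449219, 216.5768585205078), (22.65559959411621, 36.37684631347656), 165.22262573242188), ((531.9769287109375, 104.8392333984375), 17.680068969726562), ((535.6362915039062, 106.87625122070312), (25.99738311767578, 38.150882720947266), 32.15622329711914))
```

View pics/z4.png

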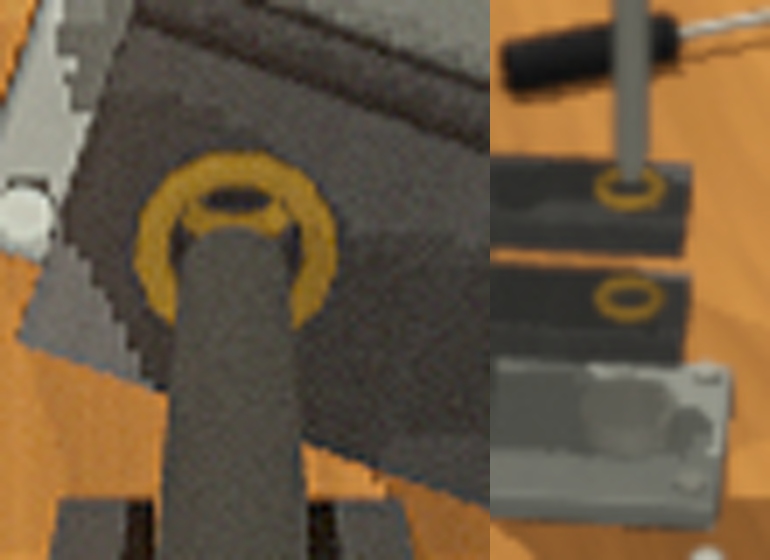

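The tip (324,193) is centred sideways in the collar (324,196), and it lies about 0.5 mm toward -y. I'll descend while watching the force.

Emit:
servo_tool([
  [[8, -0.4, 0, 4, 0, 0, 0], [8, -0.4, 0, 8, 0, 0, 0], [8, -0.4, 0, 12, 0, 0, 0], [8, -0.4, 0, 16, 0, 0, 0], [8, -0.4, 0, 20, 0, 0, 0], [8, -0.4, 0, 24, 0, 0, 0], [8, -0.4, 0, 24, 0, 0, 0], [8, -0.4, 0, 24, 0, 0, 0]],
])

```text
clock: 10.7
position: [512.2, 87.7, 208.4]
ee_rot: [-0.707, 0.707, -0.0, 0.0]
contact_force: [-0.5, 0.8, -1.9]
gripper_width: 11.7
grasp_force: 58.6
```

```bash
cat > st.py <<'E'
from h import *
s=arm.read_state();print({k:np.round(s[k],3).tolist() for k in('clock','position','ee_rot','contact_force','wrist_torque','gripper_width','grasp_force')})
E
python3 st.py
```

```text
{'clock': 10.7, 'position': [512.176, 87.735, 208.413], 'ee_rot': [-0.707, 0.707, -0.0, 0.0], 'contact_force': [-0.504, 0.759, -1.916], 'wrist_torque': [0.034, -0.01, 0.056], 'gripper_width': 11.723, 'grasp_force': 58.593}
```

Emit:
servo_tool([
  [[8, 0, 0, 4, 0, 0, 0], [8, 0, 0, 8, 0, 0, 0], [8, 0, 0, 12, 0, 0, 0], [8, 0, 0, 16, 0, 0, 0], [8, 0, 0, 20, 0, 0, 0], [8, 0, 0, 24, 0, 0, 0], [8, 0, 0, 24, 0, 0, 0], [8, 0, 0, 24, 0, 0, 0]],
])

```text
clock: 11.7
position: [512.2, 87.7, 184.4]
ee_rot: [-0.707, 0.707, -0.0, 0.0]
contact_force: [-0.4, 0.3, -1.3]
gripper_width: 11.3
grasp_force: 58.6
```

```bash
python3 st.py
```

```text
{'clock': 11.7, 'position': [512.185, 87.725, 184.446], 'ee_rot': [-0.707, 0.707, -0.0, 0.0], 'contact_force': [-0.44, 0.328, -1.301], 'wrist_torque': [0.024, -0.001, -0.015], 'gripper_width': 11.308, 'grasp_force': 58.593}
```

Emit:
servo_tool([
  [[8, 0, 0, 4, 0, 0, 0], [8, 0, 0, 8, 0, 0, 0], [8, 0, 0, 12, 0, 0, 0], [8, 0, 0, 16, 0, 0, 0], [8, 0, 0, 16, 0, 0, 0], [8, 0, 0, 16, 0, 0, 0]],
])

```text
clock: 12.45
position: [512.2, 87.7, 168.4]
ee_rot: [-0.707, 0.707, -0.0, 0.0]
contact_force: [0.4, -0.3, -1.0]
gripper_width: 11.8
grasp_force: 58.6
```

```bash
python3 st.py
```

```text
{'clock': 12.45, 'position': [512.172, 87.731, 168.385], 'ee_rot': [-0.707, 0.707, -0.0, 0.0], 'contact_force': [0.426, -0.257, -1.039], 'wrist_torque': [-0.038, -0.037, 0.012], 'gripper_width': 11.754, 'grasp_force': 58.593}
```

Still free of contact, with the tip at about 67 mm. I'll go 25 mm further.

Emit:
servo_tool([
  [[8, 0, 0, 4, 0, 0, 0], [8, 0, 0, 8, 0, 0, 0], [8, 0, 0, 12, 0, 0, 0], [8, 0, 0, 16, 0, 0, 0], [8, 0, 0, 20, 0, 0, 0], [8, 0, 0, 24, 0, 0, 0], [8, 0, 0, 24, 0, 0, 0], [8, 0, 0, 24, 0, 0, 0], [8, 0, 0, 24, 0, 0, 0], [8, 0, 0, 24, 0, 0, 0]],
])

```text
clock: 13.7
position: [512.1, 87.7, 144.5]
ee_rot: [-0.707, 0.707, -0.0, 0.0]
contact_force: [0.4, 0.2, -1.5]
gripper_width: 11.6
grasp_force: 58.6
```

```bash
python3 st.py; python3 - <<'E'
from h import *
im={n:arm.get_image(n) for n in('wrist','side')}
s=im['side']
b=cv2.resize(s[150:240,265:335],(467,600),interpolation=cv2.INTER_CUBIC)
w=cv2.resize(im['wrist'][170:270,290:345],(330,600),interpolation=cv2.INTER_CUBIC)
cv2.imwrite('pics/z5.png',np.hstack([b,w])[...,::-1])
for z in(60,43,26):print(z,(proj('side',[512,88.2,z])-[265,150])*6.667)
E
```

```text
{'clock': 13.7, 'position': [512.139, 87.714, 144.474], 'ee_rot': [-0.707, 0.707, -0.0, 0.0], 'contact_force': [0.389, 0.231, -1.519], 'wrist_torque': [0.034, -0.039, -0.017], 'gripper_width': 11.63, 'grasp_force': 58.593}
60 [264.32158786 346.4364033 ]
43 [264.36125747 380.42166878]
26 [264.40183253 413.85258232]
```

View pics/z5.png

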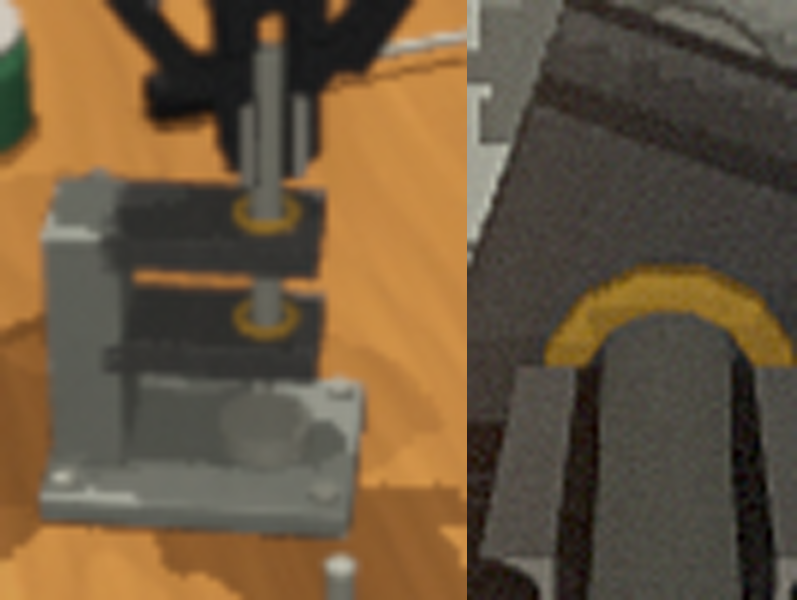

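The rod passes through both collars, at (267,212) and (265,320), with no side force. The arm hides the tip, so I'll get its height from the rod's top at (268,45).

```bash
python3 - <<'E'
from h import *
for z in(189,194,199,204):print(z,(proj('side',[512,88.2,z])-[265,150])*6.667)
print((proj('side',[512,88.2,128])-[265,150])*6.667)
E
```

```text
189 [264.05743331  69.23218166]
194 [264.04878488  57.75738381]
199 [264.04027685  46.22497342]
204 [264.03191183  34.6346035 ]
[264.17330571 204.71556284]
```

```bash
python3 -c "
from bench import arm
print(arm.job_done())"
```

```text
the job is handed in; nothing more can be done
None
```

I handed the job in with the 13 mm punch still gripped, upright and still through both bushings. I put the tip at about 43–46 mm above the bench, inside the open gap. That height is worked out from the rod's top, because the arm hid the tip from view. No side contact was felt on the way down, and the hand-in gave no verdict.

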